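Pull a snug switch cap with a cap puller

ROBOT

A 6-joint arm with a two-finger parallel gripper is mounted at the origin on the work surface. World frame = base frame: x ahead of the robot, y to its left, z up, the work surface at z = 0. Lengths are in m, angles in degrees, forces in N, time in s.
With the tool pointing down it reaches from about 0.275 to 0.875 m from the base axis. Payload 12.5 kg.
Tool frame: the origin (TCP) lies at the centre of the arm's flange, where the gripper is bolted on; the fingertips stand 173 mm ahead of it and the grasp point (between the pads) lies 155 mm ahead of it (arm.grasp_offset is the distance from the TCP to the grasp point, in m); z points along the fingers, y is the line along which they close (so a half turn about z gives the same grasp; the last joint's range is limited). The gripper opens to 85 mm and grips with 20 to 120 N. Pads are 22 mm wide; open, the fingers measure 114 mm over their backs; the gripper's body (76 mm by 85 mm) begins 54 mm behind the grasp point. The pads swing forward as they close: fully open they stand 13 mm farther back than shut.
Start: joints at [-79.618, 20.094, 94.641, -0, 65.266, -4.847], TCP at [0.144, -0.531, 0.405] pointing down, gripper open.
Joint ranges: [-157.81, 157.81], [-45, 120.19], [0.68, 151.7], [-89.99, 269.99], [4.06, 180], [-164.3, 164.3]. Speed limits (degrees/s): [127.2, 127.2, 159.86, 180, 180, 180].

INTERFACE

Orientations are given as a 3x3 rotation matrix whose columns are the frame's x, y, z axes.
In Python, from station import arm, eyes gives the robot as it stands.
- The arm moves only by the tool drive_tool, never from a script. Its argument "deltas" is one flat list of numbers, 5 for each row, row after row: the closure, from 0 (fully open) to 1 (shut), then the shift along the world's x, y, z in cm, then the turn about the world's z in rad. A call has 1 to 12 rows; each row shifts and turns the commanded pose from where the row before left it; what a row does not reach is not made up. A row lasts 1/8 s, in which the tool goes at most 62.5 mm and 10.7 degrees, less where a joint would pass 70% of its speed; a pose out of reach is approached as far as the arm can. A call is refused whole if a number of a shift passes 6.25 or a number of a turn 0.188, either way. A call with a gripper value outside its range is refused whole. The fingers move at their own pace and stop on an object; "grip_force" is the grip in N (left out, the last holds). Time passes only in rows, so rows that do not move let the fingers close. It gives the time, the measured TCP pose, the force, the opening and the grip force at its end, in the units of the state.
- arm.get_state(): the state, without advancing time (a new reading comes with each control period).
- eyes.camera(name): name is "side" or "top" or "wrist"; returns a dict with "pixels" (480x640x3 uint8, red, green, blue), "z_map" (480x640 float32, m along the optical axis (not along the pixel's ray), 0 where there is no reading), "fx", "fy", "cx", "cy" (pixels), "k1" (the pictures are not rectified: a ray, as slopes to the right and down, at radius r is drawn at 1 + k1 r^2 times it, then the intrinsics apply), "pose" (4x4, takes a point from camera to world coordinates); the wrist camera has in their place "mount" (4x4, takes a point from camera to tool coordinates, whose origin is the TCP and whose axes are the flange's). Camera axes: x right, y down, z forward; pixel columns grow to the right and rows downward; lengths in m; the calibration is good to about 2 mm. A picture is of the moment at which its call begins: read the wrist's pose just before it.
- arm.hand_in(): hands the job in; it is judged then, once.
The state is a dict: "time_s": time; "q": joint angles; "joint_vel": joint speeds; "joint_torque": joint torques, N m; "eef_pos": TCP position; "eef_rot": TCP orientation; "wrist_force": force on the tool from outside, world axes, zero at the start; "moment": the same for the moment, N m; "gripper_width": finger opening in m; "finger_force": force on a finger pad.
Only numpy, scipy, OpenCV 4.12 (cv2) and the standard library are available. Lean on these libraries where they do the work, as an engineer would, in place of code of your own. Each camera call takes 0.05 s, during which the arm holds its last target. There are 200 camera calls.

TASK

Take the C-shaped puller off its stand, slide its fork under the square cap on the switch box until it is home against the cap's neck, and pull the cap straight up off its shaft with it, without forcing anything. Lower the cap gently so that it stands upright on the dark grey mat, draw the puller away and leave it standing upright on its fork on the mat or the bench, clear of the cap. Do not touch the cap with the gripper and leave the other things alone.

Things in the scene. Friction and masses are not known exactly. Their poses are not given: they have to be found in the camera images.
- puller: C-shaped cap puller, 0.19 kg, hanging on its stand; origin at the centre of its upright black handle (24 in x, 20 in y, 44 in z). Under it a steel bar (x -66 to +14, 16 wide, z -30 to -22), then at x -46 to -34 a sleeve 20 wide down to z -48 with a thin shank to the flat fork below. Freed by lifting it straight up 70 mm or more. It stands by itself on its fork
- fork_nominal (a point): puller's fork: flat steel 40 wide, 3 thick, x -44 to tine tips at x +16 from here; slot 22 wide, open to +x, closed end at x -9. This point is under the handle's centre, 78 below it, nominally the fork's underside; but the shank is stiffly adjustable (slips only above 70 N) and was left up to 9 mm too high or low: not measured, to be felt
- stand: fixed wooden base 8 thick (x -83 to +27, 70 wide) with two steel posts 70 high: 14 x 14 at x +2, in the slot of the hanging puller, and 10 x 24 at x -58, behind its shank. The puller's bar rests on both, x and y along the stand's, its handle's centre 100 above the bench. Origin on the bench, under the handle's axis
- switchbox: fixed grey switch box, 130 (x) by 160 (y), flat level panel on top, 55 above the bench; origin at the centre of its underside. The cap sits at x +10, y 0 on a square shaft 17 high; fixed round buttons (r 13, 13 high) at x +10, y -55 and +55. The 75 mm of panel on the -x side of the cap's centre are free and flat: the fork comes in from there, moving to the box's +x
- cap: square black cap, 35 g, loose, gripped on its shaft by spring balls: it takes a slow straight upward pull (20 mm/s) of 8 to 16 N over the first 12 mm, then pops free. Origin at the centre of its neck's underside, which rests on the panel. Neck 18 x 18, 5 high; head 32 x 32 from z 5 to 23, so under the head is a gap 5 high and 7 deep all round. Square with the box
- mat: fixed dark grey mat, 200 (x) by 130 (y), 3 thick, flat on the bench. Origin at the centre of its underside
- spool: bystander: solder spool standing upright, 56 diameter, 40 high, origin at the centre of its underside
- pcase: bystander: black plastic project case 70 x 110 x 35, origin at the centre of its underside
- tipcup: bystander: dark steel cup, 66 diameter, 45 high, origin at the centre of its underside
Things that resemble listed ones, but are neither listed nor needed, are in the scene too. Leave any yellow look-alike of the puller alone. Of the things that look like the switchbox, take the one that is farthest to the robot's right at the start.

How it is judged:
By the outcome, as a careful person would: the job done as asked, in the order asked, and still so for the second after the job is handed in, with the robot touching nothing.
It also fails if it takes over 67 s, if anything falls off the work surface, if the arm or the gripper's body presses on something with over 40 N, if the wrist force passes 120 N, or if a joint passes its speed limit or range.

## Working session

There is one attempt and no reset: what is moved stays moved. The work goes in short steps, Python scripts to look and compute and a tool call to move; the robot and the scene stay as the last step left them, time stands still between calls to the robot, and variables do not carry over. Pictures are saved under pics/ and viewed, at most 10 in all, crops included, and the job is handed in when it is done.

Besides the shell and the picture viewer there is one more tool, called as name(argument=value, ...) on one line, values as JSON. drive_tool: Moves the arm, as the interface text tells. Its arguments: {"type":"object","properties":{"deltas":{"type":"array"},"grip_force":{"type":"number"}},"required":["deltas"]}

```bash
mkdir -p pics; ls
cat > h.py <<'E'
import numpy as np, cv2
from station import arm, eyes
def cam(n):
    s=arm.get_state(); c=eyes.camera(n)
    if n=='wrist':
        T=np.eye(4);T[:3,:3]=np.array(s['eef_rot']);T[:3,3]=s['eef_pos'];c['pose']=T@np.array(c['mount'])
    return c
def cloud(c):
    v,u=np.mgrid[0:480,0:640].astype(float)
    K=np.array([[c['fx'],0,c['cx']],[0,c['fy'],c['cy']],[0,0,1]])
    p=cv2.undistortPoints(np.stack([u.ravel(),v.ravel()],1)[:,None],K,np.array([c['k1'],0,0,0,0.])).reshape(480,640,2)
    z=c['z_map'];P=np.dstack([p[...,0]*z,p[...,1]*z,z])
    M=np.array(c['pose']);W=P@M[:3,:3].T+M[:3,3];W[z<=0]=np.nan
    return W
def save(c,n): cv2.imwrite('pics/'+n,c['pixels'][...,::-1])
E
python3 - <<'E'
from h import *
for n in ('top','side'):
    c=cam(n);save(c,n+'0.png');np.save(n+'W.npy',cloud(c));np.save(n+'P.npy',c['pixels'])
    print(n,np.round(c['pose'],3).tolist(),c['fx'],c['k1'])
print({k:np.round(v,3).tolist() for k,v in arm.get_state().items()},arm.grasp_offset)
E
```

```text
pics
top [[-0.003, -0.992, 0.123, 0.443], [-1.0, 0.002, -0.002, -0.008], [0.002, -0.123, -0.992, 0.838], [0.0, 0.0, 0.0, 1.0]] 451.09126440597703 -0.025415368794763384
side [[-0.874, -0.26, 0.41, 0.166], [-0.485, 0.485, -0.727, 0.694], [-0.01, -0.835, -0.55, 0.62], [0.0, 0.0, 0.0, 1.0]] 613.1226909383781 -0.1298478872806168
{'time_s': 0.1, 'q': [-79.618, 20.123, 94.673, 0.0, 65.266, -4.847], 'joint_vel': [0.04, -0.125, -0.085, -0.024, 0.029, 0.049], 'joint_torque': [0.001, -50.683, -29.188, -0.0, 0.003, -0.0], 'eef_pos': [0.144, -0.531, 0.404], 'eef_rot': [[0.965, 0.263, -0.0], [0.263, -0.965, 0.001], [0.0, -0.001, -1.0]], 'wrist_force': [-0.722, -0.631, 0.554], 'moment': [-0.026, 0.012, -0.041], 'finger_force': 0.0, 'gripper_width': 0.085} 0.1547
```

View pics/top0.png

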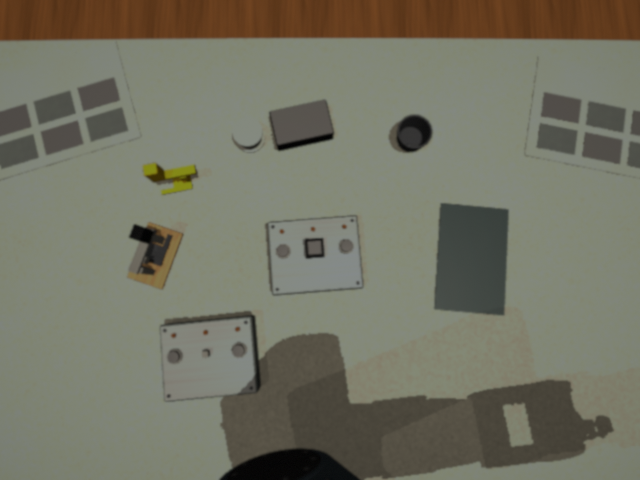

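View pics/side0.png

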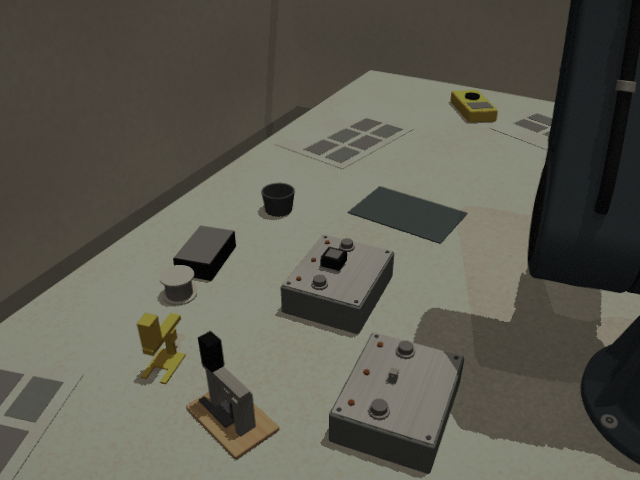

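Candidates: for the switchbox, the one at top-image (314,248) with the cap is farthest right (-y), and the one at (208,355) has no cap. For the puller, the black-handled one on the wooden stand is at (141,233), and the yellow look-alike at (170,175) is to be left alone. The mat is at (472,258). Now measuring these.

```bash
cat > m.py <<'E'
from h import *
for n in ('top','side'):
    W=np.load(n+'W.npy');P=np.load(n+'P.npy').astype(int);z=W[...,2]
    def rect(m,name):
        p=W[m]; r=cv2.minAreaRect(p[:,:2].astype(np.float32)); 
        print(n,name,m.sum(),'c',np.round(r[0],4),'size',np.round(r[1],4),'ang',round(r[2],2),'z',np.round(np.percentile(p[:,2],[5,50,95]),4))
    def roi(x0,x1,y0,y1,z0,z1): 
        m=(W[...,0]>x0)&(W[...,0]<x1)&(W[...,1]>y0)&(W[...,1]<y1)&(z>z0)&(z<z1)
        k,l,s,c=cv2.connectedComponentsWithStats(m.astype(np.uint8))
        return l==1+np.argmax(s[1:,4]) if k>1 else m
    g=(P.max(2)<90)
    rect(roi(.35,.65,-.12,.12,.048,.060),'panel')
    rect(roi(.40,.60,-.05,.05,.073,.085),'cap')
    rect(roi(.3,.6,.18,.5,.108,.14),'handle')
    rect(roi(.3,.6,.18,.5,.065,.083),'bar')
    rect(roi(.3,.6,.18,.5,.004,.015),'base')
    m=roi(.3,.65,-.45,-.15,-.01,.012)&g&(P.min(2)>20); 
    k,l,s,c=cv2.connectedComponentsWithStats(m.astype(np.uint8)); rect(l==1+np.argmax(s[1:,4]),'mat')
E
python3 m.py
python3 - <<'E'
import cv2
a=cv2.imread('pics/side0.png')[310:470,160:300];b=cv2.imread('pics/top0.png')[200:300,100:200]
import numpy as np
cv2.imwrite('pics/crop.png',np.hstack([cv2.resize(a,(400,457)),cv2.resize(b,(400,457))]))
E
```

```text
top panel 6099 c [ 0.5103 -0.0093] size [0.1299 0.1599] ang 4.4 z [0.0505 0.0534 0.0559]
top cap 352 c [ 0.5201 -0.0085] size [0.0319 0.0318] ang 4.52 z [0.0741 0.0765 0.0788]
top handle 209 c [0.5407 0.2785] size [0.0204 0.0239] ang 71.65 z [0.1113 0.1199 0.122 ]
top bar 414 c [0.5164 0.2876] size [0.0234 0.0795] ang 72.0 z [0.0677 0.0761 0.0789]
top base 1329 c [0.5132 0.2874] size [0.0706 0.11  ] ang 71.87 z [0.0045 0.0069 0.0143]
top mat 7215 c [ 0.5072 -0.3016] size [0.1306 0.199 ] ang 84.8 z [-0.001   0.0013  0.0037]
side panel 4483 c [ 0.5103 -0.0063] size [0.1312 0.1619] ang 4.04 z [0.0512 0.055  0.0572]
side cap 298 c [ 0.5207 -0.0067] size [0.0328 0.0343] ang 6.17 z [0.0741 0.0781 0.0798]
side handle 395 c [0.5407 0.2798] size [0.0201 0.026 ] ang 70.53 z [0.1097 0.1208 0.1232]
side bar 813 c [0.5156 0.2879] size [0.0249 0.0795] ang 69.87 z [0.0669 0.0772 0.0802]
side base 2101 c [0.5142 0.2887] size [0.0713 0.1134] ang 71.31 z [0.0055 0.0078 0.0111]
side mat 3478 c [ 0.5071 -0.3004] size [0.1345 0.1998] ang 84.55 z [0.0012 0.0034 0.0052]
```

View pics/crop.png

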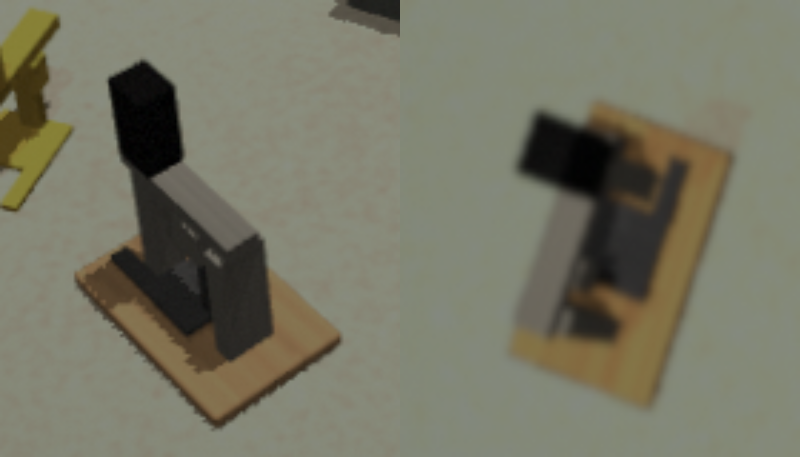

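The crop confirms the black-handled puller (handle at left crop (145,115)) hanging on the wooden stand, with its +x roughly along world +x and yaw about -18.2°. Measured sizes and heights match the list. Box yaw is +4.4° and cap centre is about (0.520,-0.008). I'm moving above the handle, tool y along puller x.

drive_tool(deltas=[0.4,1.985,4.05,0,0.0493,0.4,1.985,4.05,0,0.0493,0.4,1.985,4.05,0,0.0493,0.4,1.985,4.05,0,0.0493,0.4,1.985,4.05,0,0.0493,0.4,1.985,4.05,0,0.0493,0.4,1.985,4.05,0,0.0493,0.4,1.985,4.05,0,0.0493,0.4,1.985,4.05,0,0.0493,0.4,1.985,4.05,0,0.0493], grip_force=60)

```text
time_s: 1.35
eef_pos: [0.3433, -0.1242, 0.4047]
eef_rot: [[0.725, 0.689, 0.0], [0.689, -0.725, -0.0], [0.0, 0.0, -1.0]]
wrist_force: [1.1, -0.8, -1.0]
gripper_width: 0.0513
finger_force: 0.0
```

drive_tool(deltas=[0.4,1.985,4.05,0,0.0493,0.4,1.985,4.05,0,0.0493,0.4,1.985,4.05,0,0.0493,0.4,1.985,4.05,0,0.0493,0.4,1.985,4.05,0,0.0493,0.4,1.985,4.05,0,0.0493,0.4,1.985,4.05,0,0.0493,0.4,1.985,4.05,0,0.0493,0.4,1.985,4.05,0,0.0493,0.4,1.985,4.05,0,0.0493,0.4,0,0,0,0,0.4,0,0,0,0])

```text
time_s: 2.85
eef_pos: [0.5413, 0.279, 0.4042]
eef_rot: [[0.314, 0.949, -0.001], [0.949, -0.314, -0.001], [-0.001, -0.001, -1.0]]
wrist_force: [0.1, 0.1, -0.7]
gripper_width: 0.0513
finger_force: 0.0
```

Run:
```python
from h import *
s=arm.get_state();print(s['time_s'],s['gripper_width'],np.round(s['wrist_force'],2))
R=np.array(s['eef_rot']);print('pos',np.round(s['eef_pos'],4),'yaw y',np.degrees(np.arctan2(R[1,1],R[0,1])))
c=cam('wrist');save(c,'w1.png');W=cloud(c)
def rect(x0,x1,y0,y1,z0,z1,name,W=W):
    m=(W[...,0]>x0)&(W[...,0]<x1)&(W[...,1]>y0)&(W[...,1]<y1)&(W[...,2]>z0)&(W[...,2]<z1)
    p=W[m]
    if len(p)<20: print(name,len(p));return
    r=cv2.minAreaRect(p[:,:2].astype(np.float32));print(name,len(p),np.round(r[0],4),np.round(r[1],4),round(r[2],2),np.round(np.percentile(p[:,2],[5,50,95]),4))
rect(.45,.6,.2,.36,.112,.135,'handle')
rect(.45,.6,.2,.36,.069,.085,'bar')
rect(.4,.65,.2,.38,.004,.0115,'base')
S=np.load('sideW.npy')
rect(.6,.8,.2,.36,.05,.14,'yellow',S); rect(.6,.8,.2,.36,.01,.14,'yellowall',S)
# fork points, puller frame
a=np.radians(-18.2);ex=np.array([np.cos(a),np.sin(a)]);ey=np.array([-ex[1],ex[0]])
for n,V in(('side',S),('wrist',W)):
    d=V[...,:2]-[.5407,.279];x=d@ex;y=d@ey;z=V[...,2]
    for lo,hi in((-20,-12),(12,20)):
        m=(y>lo/1e3)&(y<hi/1e3)&(x>-.04)&(x<.012)&(z>.012)&(z<.05)
        print(n,lo,m.sum(),np.round(np.percentile(z[m],[10,50,90]),4) if m.sum()>5 else '')
```

```text
2.85 0.051298479965761444 [ 0.05  0.06 -0.68]
pos [0.5413 0.279  0.4042] yaw y -18.291858686446268
handle 1144 [0.5421 0.279 ] [0.0205 0.024 ] 71.21 [0.1171 0.1223 0.1235]
bar 1750 [0.5171 0.2872] [0.0242 0.0802] 70.44 [0.0706 0.0784 0.0798]
base 4288 [0.5585 0.274 ] [0.0701 0.2022] 71.67 [0.0052 0.0084 0.0098]
yellow 1078 [0.6565 0.2452] [0.0221 0.0831] 10.59 [0.0523 0.0719 0.1004]
yellowall 1315 [0.6565 0.2452] [0.0221 0.0831] 10.59 [0.023  0.0623 0.1002]
side -20 0 
side 12 202 [0.0144 0.0158 0.0173]
wrist -20 0 
wrist 12 512 [0.0156 0.0166 0.0175]
```

drive_tool(deltas=[0.4,0.01,0,-2.5,0,0.4,0,0,-2.5,0,0.4,0,0,-2.5,0,0.4,0,0,-2.5,0,0.4,0,0,-2,0,0.4,0,0,-1.5,0,0.4,0,0,-1,0,0.4,0,0,0,0,0.4,0,0,0,0])

```text
time_s: 4.03
eef_pos: [0.5418, 0.2794, 0.2604]
eef_rot: [[0.314, 0.95, 0.001], [0.95, -0.314, 0.0], [0.001, 0.001, -1.0]]
wrist_force: [0.1, 0.0, 0.4]
gripper_width: 0.051
finger_force: 0.0
```

drive_tool(deltas=[0.6,0,0,0,0,0.7,0,0,0,0,0.9,0,0,0,0,1,0,0,0,0,1,0,0,0,0,1,0,0,0,0,1,0,0,0,0])

```text
time_s: 4.9
eef_pos: [0.5416, 0.2794, 0.2602]
eef_rot: [[0.314, 0.95, 0.0], [0.95, -0.314, 0.0], [0.0, 0.0, -1.0]]
wrist_force: [-3.4, -0.2, 5.3]
gripper_width: 0.0239
finger_force: 58.6
```

drive_tool(deltas=[1,0,0,0.5,0,1,0,0,1,0,1,0,0,1,0,1,0,0,1,0,1,0,0,1,0,1,0,0,1.5,0,1,0,0,1.5,0,1,0,0,1.5,0,1,0,0,1.5,0,1,0,0,1.5,0,1,0,0,0,0,1,0,0,0,0])

```text
time_s: 6.4
eef_pos: [0.5415, 0.2793, 0.3792]
eef_rot: [[0.314, 0.95, -0.001], [0.95, -0.314, -0.0], [-0.001, -0.001, -1.0]]
wrist_force: [0.1, 0.1, -2.2]
gripper_width: 0.0233
finger_force: 58.8
```

```bash
cat > f.py <<'E'
from h import *
s=arm.get_state();R=np.array(s['eef_rot']);t=np.array(s['eef_pos'])
yaw=np.arctan2(R[1,1],R[0,1]);print(np.round(t,4),np.degrees(yaw),np.round(s['wrist_force'],2),s['gripper_width'])
ex=np.array([np.cos(yaw),np.sin(yaw)]);ey=np.array([-ex[1],ex[0]])
for n in('side','top'):
    V=cloud(cam(n));d=V[...,:2]-t[:2];x=d@ex*1e3;y=d@ey*1e3;z=(V[...,2]-t[2])*1e3
    for lo,hi in((-20,-12),(12,20)):
        m=(y>lo)&(y<hi)&(x>-40)&(x<12)&(z<-225)&(z>-260)
        print(n,lo,m.sum(),np.round(np.percentile(z[m],[10,50,90]),1) if m.sum()>5 else '')
    m=(abs(y)<12)&(x>-70)&(x<20)&(z<-170)&(z>-200)
    if m.sum()>5: print(n,'bar z',np.round(np.percentile(z[m],[50,90]),1),'x',np.round(np.percentile(x[m],[1,99]),1),'y',np.round(np.percentile(y[m],[1,50,99]),1))
E
python3 f.py
```

```text
[0.5415 0.2793 0.3792] -18.27656450763915 [ 0.1   0.09 -2.16] 0.02330377243115384
side -20 65 [-245.8 -244.6 -243.3]
side 12 240 [-245.4 -243.8 -242.7]
side bar z [-182.5 -178.5] x [-65.5  12.2] y [-8.2  4.4  9.8]
top -20 169 [-247.1 -245.8 -244.4]
top 12 54 [-247.4 -246.2 -244.6]
top bar z [-184.  -181.2] x [-65.6  13.1] y [-11.8  -6.5   6.7]
```

drive_tool(deltas=[1,-0.736,-2.65,0,0.036,1,-0.736,-2.65,0,0.036,1,-0.736,-2.65,0,0.036,1,-0.736,-2.65,0,0.036,1,-0.736,-2.65,0,0.036,1,-0.736,-2.65,0,0.036,1,-0.736,-2.65,0,0.036,1,-0.736,-2.65,0,0.036,1,-0.736,-2.65,0,0.036,1,-0.736,-2.65,0,0.036,1,-0.74,-2.65,0,0.036,1,0,0,0,0])

```text
time_s: 8.0
eef_pos: [0.4603, -0.0132, 0.3794]
eef_rot: [[-0.075, 0.997, -0.001], [0.997, 0.075, -0.0], [0.0, -0.001, -1.0]]
wrist_force: [0.5, 0.8, -2.3]
gripper_width: 0.0236
finger_force: 58.9
```

```bash
cat > g.py <<'E'
from h import *
import sys
s=arm.get_state();R=np.array(s['eef_rot']);t=np.array(s['eef_pos'])
yaw=np.arctan2(R[1,1],R[0,1]);print(np.round(t,4),np.degrees(yaw),np.round(s['wrist_force'],2))
a=np.radians(4.4);ex=np.array([np.cos(a),np.sin(a)]);ey=np.array([-ex[1],ex[0]])
for n in('side','top','wrist'):
    c=cam(n);V=cloud(c)
    if n=='wrist':save(c,sys.argv[1])
    d=V[...,:2]-[.5203,-.0077];x=d@ex*1e3;y=d@ey*1e3;z=V[...,2]*1e3
    m=(abs(y)<30)&(abs(x)<30)&(z<84)&(z>73)
    if m.sum()>20:
        r=cv2.minAreaRect(V[m][:,:2].astype(np.float32));print(n,'cap',np.round(r[0],4),np.round(r[1],4),round(r[2],1))
    k=n in('side','top')
    d=V[...,:2]-t[:2];x=d@ex*1e3;y=d@ey*1e3;z=(V[...,2]-t[2])*1e3
    for nm,lo,hi in(('fork',-260,-235),('handle',-141,-120),('bar',-186,-165)):
        m=(abs(y)<26)&(x>-75)&(x<25)&(z<hi)&(z>lo)
        if m.sum()>20:
            r=cv2.minAreaRect(np.stack([x[m],y[m]],1).astype(np.float32));print(n,nm,m.sum(),np.round(r[0],1),np.round(r[1],1),round(r[2],1),'x',np.round(np.percentile(x[m],[0,100]),1),'y',np.round(np.percentile(y[m],[0,100]),1),'z',np.round(np.median(z[m]),1))
E
python3 g.py w2.png
```

```text
[ 0.4603 -0.0132  0.3794] 4.303560109886004 [ 0.52  0.81 -2.25]
side cap [ 0.5207 -0.0072] [0.0327 0.0341] 4.3
side fork 549 [-13.4  -0.1] [44.6 61.4] 89.3 x [-44.1  17.1] y [-22.6  22.4] z -244.0
side handle 518 [-10.   1.] [70.1 28.5] 0.6 x [-45.2  25. ] y [-13.   15.5] z -131.6
side bar 584 [-20.9   1.1] [90.6 22.1] 4.9 x [-66.   24.1] y [-10.2  12.8] z -181.4
wrist cap [ 0.5215 -0.0073] [0.0324 0.032 ] 4.8
wrist fork 4249 [-12.6   3.8] [59.9 33.8] 0.2 x [-42.6  17.4] y [-13.1  20.8] z -243.4
wrist handle 9541 [-9.4  3.1] [68.8 26. ] 0.1 x [-43.8  25. ] y [-9.9 16.1] z -136.4
wrist bar 5184 [-20.2   3.1] [90.6 19.4] 4.6 x [-65.   24.8] y [-7.7 13.2] z -181.4
```

View pics/w2.png

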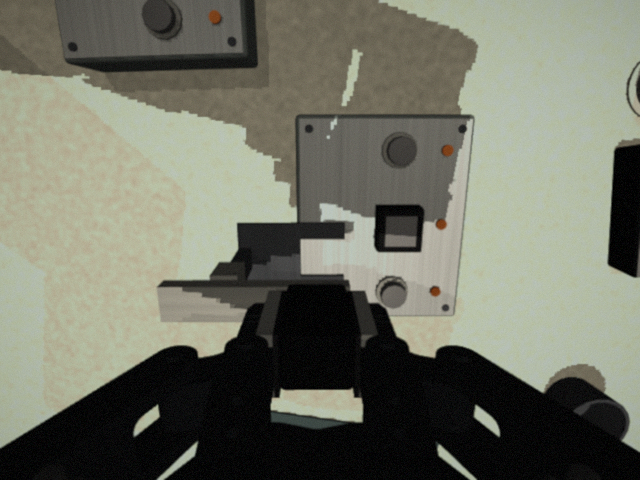

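drive_tool(deltas=[1,0.55,0.067,0,0.002,1,0.55,0.067,0,0,1,0.55,0.067,0,0,1,0.54,0.067,0,0,1,0,0,-1,0,1,0,0,-1.5,0,1,0,0,-1.5,0,1,0,0,-1,0,1,0,0,-1,0,1,0,0,-0.8,0,1,0,0,0,0,1,0,0,0,0])

```text
time_s: 9.65
eef_pos: [0.4826, -0.0095, 0.312]
eef_rot: [[-0.079, 0.997, 0.001], [0.997, 0.079, -0.0], [-0.0, 0.001, -1.0]]
wrist_force: [-1.1, 0.1, -2.1]
gripper_width: 0.0232
finger_force: 59.0
```

```bash
python3 g.py w3.png|grep -v -e bar -e handle
```

```text
[ 0.4826 -0.0095  0.312 ] 4.523219997480219 [-1.08  0.09 -2.05]
side cap [ 0.5207 -0.0059] [0.0329 0.035 ] 6.3
side fork 1036 [-9.6  0.6] [50.8 68.7] 89.7 x [-43.9  24.9] y [-25.   25.9] z -245.8
wrist cap [ 0.5215 -0.0073] [0.0325 0.0321] 5.1
wrist fork 8103 [-9.   0.1] [51.8 67.9] 89.9 x [-42.9  25. ] y [-25.8  26. ] z -244.5
```

drive_tool(deltas=[1,0,0,-0.1,0,1,0,0,-0.1,0,1,0,0,-0.1,0,1,0,0,-0.1,0,1,0,0,-0.1,0,1,0,0,-0.1,0,1,0,0,0,0])

```text
time_s: 10.68
eef_pos: [0.4825, -0.0095, 0.3056]
eef_rot: [[-0.079, 0.997, -0.0], [0.997, 0.079, -0.0], [0.0, -0.0, -1.0]]
wrist_force: [0.1, -0.1, -1.1]
gripper_width: 0.0235
finger_force: 59.0
```

drive_tool(deltas=[1,0,0,-0.05,0,1,0,0,-0.05,0,1,0,0,0,0])

```text
time_s: 11.05
eef_pos: [0.4825, -0.0095, 0.3047]
eef_rot: [[-0.079, 0.997, 0.0], [0.997, 0.079, -0.0], [-0.0, 0.0, -1.0]]
wrist_force: [0.2, 0.1, -2.1]
gripper_width: 0.0229
finger_force: 59.0
```

drive_tool(deltas=[1,0,0,-0.05,0,1,0,0,-0.05,0,1,0,0,0,0])

```text
time_s: 11.42
eef_pos: [0.4825, -0.0095, 0.3036]
eef_rot: [[-0.079, 0.997, -0.0], [0.997, 0.079, 0.0], [0.0, -0.0, -1.0]]
wrist_force: [-0.5, 0.2, -1.9]
gripper_width: 0.0233
finger_force: 59.0
```

drive_tool(deltas=[1,0,0,-0.05,0,1,0,0,0,0])

```text
time_s: 11.68
eef_pos: [0.4825, -0.0095, 0.3032]
eef_rot: [[-0.079, 0.997, -0.0], [0.997, 0.079, 0.0], [0.0, -0.0, -1.0]]
wrist_force: [0.4, 0.7, -1.9]
gripper_width: 0.023
finger_force: 59.0
```

drive_tool(deltas=[1,0,0,-0.05,0,1,0,0,0,0])

```text
time_s: 11.92
eef_pos: [0.4825, -0.0095, 0.3027]
eef_rot: [[-0.079, 0.997, 0.0], [0.997, 0.079, 0.0], [0.0, 0.0, -1.0]]
wrist_force: [-0.6, -1.1, -2.9]
gripper_width: 0.0235
finger_force: 59.0
```

drive_tool(deltas=[1,0,0,-0.05,0,1,0,0,0,0])

```text
time_s: 12.18
eef_pos: [0.4825, -0.0095, 0.3022]
eef_rot: [[-0.079, 0.997, 0.0], [0.997, 0.079, -0.0], [-0.0, 0.0, -1.0]]
wrist_force: [0.1, -0.4, -2.3]
gripper_width: 0.0235
finger_force: 59.2
```

drive_tool(deltas=[1,0,0,-0.05,0,1,0,0,0,0])

```text
time_s: 12.42
eef_pos: [0.4825, -0.0095, 0.3021]
eef_rot: [[-0.079, 0.997, 0.0], [0.997, 0.079, -0.0], [-0.0, 0.0, -1.0]]
wrist_force: [-2.5, 0.6, 4.3]
gripper_width: 0.0233
finger_force: 59.9
```

drive_tool(deltas=[1,0,0,-0.05,0,1,0,0,0,0])

```text
time_s: 12.68
eef_pos: [0.4826, -0.0095, 0.3021]
eef_rot: [[-0.079, 0.997, 0.0], [0.997, 0.079, -0.0], [-0.0, 0.0, -1.0]]
wrist_force: [-4.3, -0.1, 11.7]
gripper_width: 0.0234
finger_force: 60.8
```

drive_tool(deltas=[1,0,0,-0.05,0,1,0,0,0,0])

```text
time_s: 12.92
eef_pos: [0.4826, -0.0095, 0.3021]
eef_rot: [[-0.079, 0.997, 0.001], [0.997, 0.079, -0.0], [-0.0, 0.001, -1.0]]
wrist_force: [-6.3, 0.7, 17.7]
gripper_width: 0.0234
finger_force: 61.7
```

Contact with the panel is at TCP z 0.3021. I'll back off to about 1 mm clearance, then check.

drive_tool(deltas=[1,0,0,0.12,0,1,0,0,0.11,0,1,0,0,0,0,1,0,0,0,0])

```text
time_s: 13.42
eef_pos: [0.4825, -0.0095, 0.3028]
eef_rot: [[-0.079, 0.997, -0.0], [0.997, 0.079, 0.0], [0.0, -0.0, -1.0]]
wrist_force: [1.0, -0.9, -3.1]
gripper_width: 0.0232
finger_force: 59.0
```

```bash
python3 g.py w4.png|grep -v -e bar -e handle; python3 -c "
import cv2;a=cv2.imread('pics/w4.png')[150:350,200:500];cv2.imwrite('pics/w4c.png',cv2.resize(a,(780,520)))"
```

```text
[ 0.4825 -0.0095  0.3028] 4.526749395875452 [ 0.97 -0.85 -3.1 ]
side cap [ 0.5208 -0.0066] [0.0338 0.034 ] 4.9
side fork 889 [-9.5  0.1] [51.9 68.7] 90.0 x [-43.8  24.8] y [-25.9  26. ] z -245.1
wrist cap [ 0.5214 -0.0069] [0.0322 0.0315] 4.6
wrist fork 7864 [-9.4  2.9] [48.2 68. ] 88.2 x [-43.1  25. ] y [-22.2  26. ] z -244.5
```

View pics/w4c.png

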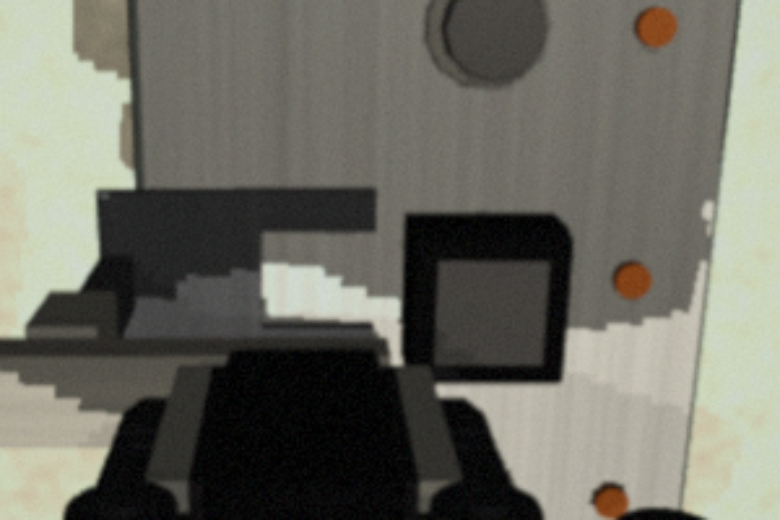

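Run:
```python
from h import *
s=arm.get_state();t=np.array(s['eef_pos']);a=np.radians(4.5);ex=np.array([np.cos(a),np.sin(a)]);ey=np.array([-ex[1],ex[0]])
for n in('wrist','side','top'):
    c=cam(n);V=cloud(c);d=V[...,:2]-t[:2];x=d@ex*1e3;y=d@ey*1e3;z=V[...,2]*1e3
    g=c['pixels'].max(2)
    m=(x>24-4)&(x<70)&(abs(y)<25)&(z>70)&(z<84)
    print(n,'cap x',np.round(np.percentile(x[m],[.5,99.5]),1),'y',np.round(np.percentile(y[m],[.5,99.5]),1))
    for lo,hi in((-38,-14),(-2,8)):
        for sg in(1,-1):
            m=(x>lo)&(x<hi)&(y*sg>5)&(y*sg<30)&(z>50)&(z<66)
            # fork is darker than panel -> report dark extent
            k=m&(g<75)
            if k.sum()>15: print(' fork',lo,sg,k.sum(),np.round(np.percentile(y[k],[1,50,99]),1),'z',np.round(np.median(z[k]),1),'xmax')
    m=(abs(abs(y)-15)<3)&(x>0)&(x<22)&(z>50)&(z<64)&(g<75)
    if m.sum()>10: print(' tip x',np.round(np.percentile(x[m],[95,99.5]),1))
```

```text
wrist cap x [23.  54.7] y [-15.9  15.1]
 fork -38 1 1157 [ 5.1 12.8 27.4] z 59.3 xmax
 fork -38 -1 350 [-14.  -10.4  -5.1] z 59.5 xmax
 fork -2 1 303 [10.7 15.5 19.3] z 59.2 xmax
 fork -2 -1 102 [-14.  -12.3 -11.5] z 58.9 xmax
 tip x [16.1 16.8]
side cap x [22.  54.1] y [-17.7  16.8]
 fork -38 1 139 [ 5.2 15.3 28.3] z 58.6 xmax
 fork -38 -1 64 [-20.5 -12.4  -5.2] z 58.9 xmax
 fork -2 1 35 [ 7.2 16.5 20.4] z 58.0 xmax
 fork -2 -1 30 [-21.5 -14.2 -10.8] z 57.9 xmax
 tip x [16.4 19.1]Traceback (most recent call last):
  File "<stdin>", line 7, in <module>
    return _quantile_unchecked(
        a, q, axis, out, overwrite_input, method, keepdims, weights)
    return _ureduce(a,
                    func=_quantile_ureduce_func,
    ...<5 lines>...
                    overwrite_input=overwrite_input,
                    method=method)
    r = func(a, **kwargs)
    result = _quantile(arr,
                       quantiles=q,
    ...<2 lines>...
                       out=out,
                       weights=wgt)
    slices_having_nans = np.isnan(arr[-1, ...])
                                  ~~~^^^^^^^^^
IndexError: index -1 is out of bounds for axis 0 with size 0
```

Fork and cap are laterally aligned within about 0.3 mm (cap -0.4, slot -0.2), with about 38 mm to travel. Sliding in.

drive_tool(deltas=[1,0,0,0.03,0,1,0.299,0.0233,0,0,1,0.299,0.0233,0,0,1,0.299,0.0233,0,0,1,0.299,0.0233,0,0,1,0,0,0,0])

```text
time_s: 14.48
eef_pos: [0.4946, -0.0085, 0.3033]
eef_rot: [[-0.079, 0.997, -0.0], [0.997, 0.079, 0.0], [0.0, -0.0, -1.0]]
wrist_force: [0.1, 0.3, -2.1]
gripper_width: 0.0232
finger_force: 59.1
```

drive_tool(deltas=[1,0.299,0.0233,0,0,1,0.299,0.0233,0,0,1,0.299,0.0233,0,0,1,0,0,0,0])

```text
time_s: 14.98
eef_pos: [0.5036, -0.0078, 0.3033]
eef_rot: [[-0.079, 0.997, 0.0], [0.997, 0.079, -0.0], [-0.0, 0.0, -1.0]]
wrist_force: [-0.2, 0.3, -1.2]
gripper_width: 0.0233
finger_force: 59.1
```

drive_tool(deltas=[1,0.299,0.0233,0,0,1,0.299,0.0233,0,0,1,0.299,0.0233,0,0,1,0.299,0.0233,0,0,1,0,0,0,0])

```text
time_s: 15.6
eef_pos: [0.5156, -0.0069, 0.3033]
eef_rot: [[-0.079, 0.997, 0.0], [0.997, 0.079, 0.0], [0.0, 0.0, -1.0]]
wrist_force: [-0.7, -0.2, -1.3]
gripper_width: 0.0233
finger_force: 59.1
```

drive_tool(deltas=[1,0.1,0.008,0,0,1,0.1,0.008,0,0,1,0.1,0.008,0,0,1,0,0,0,0])

```text
time_s: 16.1
eef_pos: [0.5184, -0.0067, 0.3033]
eef_rot: [[-0.079, 0.997, 0.0], [0.997, 0.079, -0.0], [-0.0, 0.0, -1.0]]
wrist_force: [0.5, 0.1, -1.6]
gripper_width: 0.0232
finger_force: 59.1
```

drive_tool(deltas=[1,0.08,0.006,0,0,1,0,0,0,0])

```text
time_s: 16.35
eef_pos: [0.5192, -0.0066, 0.3033]
eef_rot: [[-0.079, 0.997, 0.0], [0.997, 0.079, -0.0], [-0.0, 0.0, -1.0]]
wrist_force: [-0.1, -0.4, -2.1]
gripper_width: 0.0234
finger_force: 59.1
```

drive_tool(deltas=[1,0.05,0.004,0,0,1,0,0,0,0])

```text
time_s: 16.6
eef_pos: [0.5197, -0.0066, 0.3033]
eef_rot: [[-0.079, 0.997, -0.0], [0.997, 0.079, -0.0], [-0.0, -0.0, -1.0]]
wrist_force: [0.3, 0.1, -1.5]
gripper_width: 0.0235
finger_force: 59.1
```

drive_tool(deltas=[1,0.05,0.004,0,0,1,0,0,0,0])

```text
time_s: 16.85
eef_pos: [0.5202, -0.0065, 0.3033]
eef_rot: [[-0.079, 0.997, -0.0], [0.997, 0.079, -0.0], [-0.0, -0.0, -1.0]]
wrist_force: [-1.1, -0.1, -1.3]
gripper_width: 0.0235
finger_force: 59.1
```

drive_tool(deltas=[1,0.05,0.004,0,0,1,0,0,0,0])

```text
time_s: 17.1
eef_pos: [0.5205, -0.0065, 0.3032]
eef_rot: [[-0.079, 0.997, -0.001], [0.997, 0.079, 0.0], [0.0, -0.001, -1.0]]
wrist_force: [-1.9, -0.3, -0.4]
gripper_width: 0.0231
finger_force: 59.0
```

drive_tool(deltas=[1,0.04,0.003,0,0,1,0,0,0,0])

```text
time_s: 17.35
eef_pos: [0.5209, -0.0065, 0.3032]
eef_rot: [[-0.079, 0.997, -0.001], [0.997, 0.079, 0.0], [0.0, -0.001, -1.0]]
wrist_force: [-3.5, -0.2, 0.2]
gripper_width: 0.0232
finger_force: 59.1
```

drive_tool(deltas=[1,0.03,0.002,0,0,1,0,0,0,0])

```text
time_s: 17.6
eef_pos: [0.5211, -0.0065, 0.3031]
eef_rot: [[-0.079, 0.997, -0.001], [0.997, 0.079, 0.0], [0.0, -0.001, -1.0]]
wrist_force: [-5.4, -0.3, -0.3]
gripper_width: 0.0235
finger_force: 59.3
```

drive_tool(deltas=[1,-0.05,-0.004,0,0,1,0,0,0.1,0,1,0,0,0.1,0,1,0,0,0.1,0,1,0,0,0.1,0,1,0,0,0.1,0])

```text
time_s: 18.35
eef_pos: [0.5209, -0.0065, 0.3083]
eef_rot: [[-0.079, 0.997, 0.0], [0.997, 0.079, 0.0], [0.0, 0.0, -1.0]]
wrist_force: [-0.4, -0.0, -9.3]
gripper_width: 0.0233
finger_force: 59.7
```

drive_tool(deltas=[1,0,0,0.1,0,1,0,0,0.1,0,1,0,0,0.1,0,1,0,0,0.1,0,1,0,0,0.1,0,1,0,0,0.1,0])

```text
time_s: 19.1
eef_pos: [0.5209, -0.0065, 0.3144]
eef_rot: [[-0.079, 0.997, -0.0], [0.997, 0.079, -0.0], [-0.0, -0.0, -1.0]]
wrist_force: [-0.4, -0.6, -10.5]
gripper_width: 0.023
finger_force: 59.5
```

drive_tool(deltas=[1,0,0,0.1,0,1,0,0,0.1,0,1,0,0,0.1,0,1,0,0,0.1,0,1,0,0,0.1,0,1,0,0,0.1,0,1,0,0,0.1,0,1,0,0,0.1,0])

```text
time_s: 20.1
eef_pos: [0.5209, -0.0065, 0.3224]
eef_rot: [[-0.079, 0.997, 0.0], [0.997, 0.079, -0.0], [-0.0, 0.0, -1.0]]
wrist_force: [-0.2, 0.8, -1.6]
gripper_width: 0.0231
finger_force: 60.7
```

drive_tool(deltas=[1,0,0,0.15,0,1,0,0,0.2,0,1,0,0,0.3,0,1,0,0,0.4,0,1,0,0,0.5,0,1,0,0,0.5,0,1,0,0,0.5,0,1,0,0,0.5,0,1,0,0,0.4,0,1,0,0,0.25,0,1,0,0,0.1,0,1,0,0,0,0])

```text
time_s: 21.6
eef_pos: [0.5209, -0.0065, 0.3603]
eef_rot: [[-0.079, 0.997, -0.0], [0.997, 0.079, 0.0], [0.0, -0.0, -1.0]]
wrist_force: [1.0, -0.5, -2.3]
gripper_width: 0.0233
finger_force: 60.7
```

Run:
```python
from h import *
c=cam('side');save(c,'s5.png');w=cam('wrist')
a=c['pixels'][150:350,250:500,::-1];b=w['pixels'][120:370,180:490,::-1]
cv2.imwrite('pics/s5c.png',np.hstack([cv2.resize(a,(400,320)),cv2.resize(b,(400,320))]))
s=arm.get_state();t=np.array(s['eef_pos']);print(t,np.round(s['wrist_force'],2))
a=np.radians(4.5);ex=np.array([np.cos(a),np.sin(a)]);ey=np.array([-ex[1],ex[0]])
V=cloud(w);d=V[...,:2]-t[:2];x=d@ex*1e3;y=d@ey*1e3;z=(V[...,2]-t[2])*1e3
m=(abs(x)<22)&(abs(y)<25)&(z>-230)&(z<-214)
print(m.sum(),np.round(np.percentile(x[m],[1,99]),1),np.round(np.percentile(y[m],[1,99]),1),np.round(np.percentile(z[m],[5,50,95]),1))
```

```text
[ 0.52085789 -0.00647357  0.36016195] [-1.28 -0.61 -2.88]
2500 [-14.4  16.8] [-6.5 14.9] [-226.8 -225.4 -224.2]
```

View pics/s5c.png

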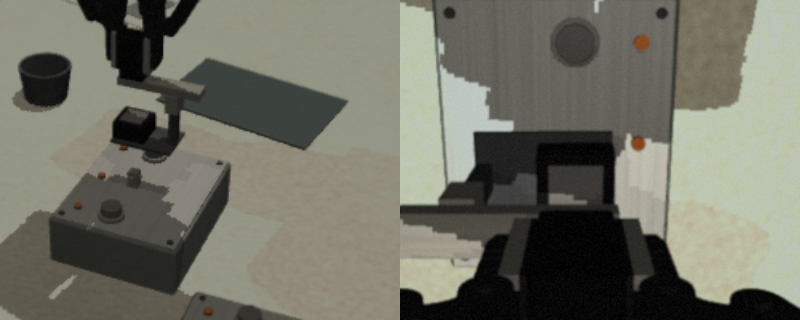

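drive_tool(deltas=[1,0.035,-0.4,0,0,1,0.07,-0.8,0,0,1,0.105,-1.2,0,0,1,0.14,-1.6,0,0,1,0.175,-2,0,0,1,0.194,-2.22,0,0,1,0.194,-2.22,0,0,1,0.194,-2.22,0,0,1,0.194,-2.22,0,0])

```text
time_s: 22.82
eef_pos: [0.5338, -0.1571, 0.3603]
eef_rot: [[-0.078, 0.997, -0.0], [0.997, 0.078, -0.0], [-0.0, -0.0, -1.0]]
wrist_force: [1.0, -0.1, -2.5]
gripper_width: 0.0234
finger_force: 60.7
```

drive_tool(deltas=[1,0.194,-2.22,0,0,1,0.194,-2.22,0,0,1,0.194,-2.22,0,0,1,0.194,-2.22,0,0,1,0.175,-2,0,0,1,0.14,-1.6,0,0,1,0.105,-1.2,0,0,1,0.07,-0.8,0,0,1,0.035,-0.4,0,0,1,0,0,0,0])

```text
time_s: 24.08
eef_pos: [0.5469, -0.304, 0.3603]
eef_rot: [[-0.079, 0.997, -0.0], [0.997, 0.079, 0.0], [0.0, -0.0, -1.0]]
wrist_force: [-0.7, 0.7, -2.2]
gripper_width: 0.0234
finger_force: 60.7
```

drive_tool(deltas=[1,0,0,-0.3,0,1,0,0,-0.6,0,1,0,0,-0.9,0,1,0,0,-1.2,0,1,0,0,-1.5,0,1,0,0,-1.5,0,1,0,0,-1.2,0,1,0,0,-0.9,0,1,0,0,-0.6,0,1,0,0,-0.4,0,1,0,0,-0.2,0,1,0,0,0,0])

```text
time_s: 25.58
eef_pos: [0.5469, -0.3041, 0.2674]
eef_rot: [[-0.079, 0.997, 0.0], [0.997, 0.079, -0.0], [-0.0, 0.0, -1.0]]
wrist_force: [0.3, -0.6, -2.0]
gripper_width: 0.0236
finger_force: 60.7
```

Run:
```python
from h import *
c=cam('side');w=cam('wrist');save(w,'w6.png')
s=arm.get_state();t=np.array(s['eef_pos']);print(t,np.round(s['wrist_force'],2))
a=np.radians(4.5);ex=np.array([np.cos(a),np.sin(a)]);ey=np.array([-ex[1],ex[0]])
for n,q in(('w',w),('s',c)):
    V=cloud(q);d=V[...,:2]-t[:2];x=d@ex*1e3;y=d@ey*1e3;z=(V[...,2]-t[2])*1e3
    m=(abs(x)<22)&(abs(y)<25)&(z>-230)&(z<-214)
    if m.sum()>9:print(n,m.sum(),np.round(np.percentile(x[m],[1,99]),1),np.round(np.percentile(y[m],[1,99]),1),np.round(np.percentile(z[m],[5,50,95]),1))
    m=(x>25)&(x<50)&(abs(y)<40);print('mat z',np.nanmedian(V[m][:,2]))
```

```text
[ 0.54696208 -0.3041245   0.26755544] [-0.18  0.04 -2.56]
w 2504 [-14.3  16.9] [-6.5 14.8] [-226.9 -225.5 -224.4]
mat z 0.15233582704492832
s 150 [-15.8  15.1] [-17.5  17.3] [-229.  -226.  -223.9]
mat z 0.16316779066113418
```

drive_tool(deltas=[1,0,0,-0.3,0,1,0,0,-0.3,0,1,0,0,-0.3,0,1,0,0,-0.2,0,1,0,0,-0.1,0,1,0,0,-0.1,0,1,0,0,-0.05,0,1,0,0,-0.05,0,1,0,0,-0.05,0,1,0,0,-0.05,0,1,0,0,0,0])

```text
time_s: 27.05
eef_pos: [0.5469, -0.3041, 0.2522]
eef_rot: [[-0.079, 0.997, -0.0], [0.997, 0.079, 0.0], [0.0, -0.0, -1.0]]
wrist_force: [0.2, 1.1, -2.8]
gripper_width: 0.0229
finger_force: 60.7
```

drive_tool(deltas=[1,0,0,-0.05,0,1,0,0,-0.05,0,1,0,0,0,0])

```text
time_s: 27.42
eef_pos: [0.5469, -0.3041, 0.2512]
eef_rot: [[-0.079, 0.997, -0.0], [0.997, 0.079, -0.0], [-0.0, -0.0, -1.0]]
wrist_force: [-1.1, 0.1, -1.5]
gripper_width: 0.0231
finger_force: 60.7
```

drive_tool(deltas=[1,0,0,-0.05,0,1,0,0,0,0])

```text
time_s: 27.68
eef_pos: [0.5469, -0.3041, 0.2508]
eef_rot: [[-0.079, 0.997, -0.0], [0.997, 0.079, 0.0], [0.0, -0.0, -1.0]]
wrist_force: [-0.4, -0.1, -1.1]
gripper_width: 0.0231
finger_force: 60.7
```

drive_tool(deltas=[1,0,0,-0.05,0,1,0,0,0,0])

```text
time_s: 27.92
eef_pos: [0.5469, -0.3041, 0.2502]
eef_rot: [[-0.079, 0.997, -0.0], [0.997, 0.079, 0.0], [0.0, -0.0, -1.0]]
wrist_force: [0.1, -0.4, -1.7]
gripper_width: 0.0232
finger_force: 60.7
```

drive_tool(deltas=[1,0,0,-0.04,0,1,0,0,0,0])

```text
time_s: 28.18
eef_pos: [0.5469, -0.3041, 0.2502]
eef_rot: [[-0.079, 0.997, 0.0], [0.997, 0.079, -0.0], [-0.0, 0.0, -1.0]]
wrist_force: [-0.9, 0.9, 1.7]
gripper_width: 0.0233
finger_force: 61.3
```

drive_tool(deltas=[1,0,0,-0.04,0,1,0,0,0,0])

```text
time_s: 28.42
eef_pos: [0.547, -0.3041, 0.2502]
eef_rot: [[-0.079, 0.997, 0.0], [0.997, 0.079, -0.0], [-0.0, 0.0, -1.0]]
wrist_force: [-3.2, 1.1, 6.9]
gripper_width: 0.023
finger_force: 61.9
```

Fork touches the mat at TCP z 0.2502, as predicted. I'll raise it 0.9 mm and draw back along puller -x.

drive_tool(deltas=[1,0,0,0.08,0,1,0,0,0.08,0,1,0,0,0,0,1,-0.1,-0.008,0,0,1,-0.2,-0.0158,0,0,1,-0.3,-0.0237,0,0,1,-0.4,-0.0316,0,0,1,-0.4,-0.0316,0,0,1,-0.4,-0.0316,0,0,1,-0.4,-0.0316,0,0])

```text
time_s: 29.68
eef_pos: [0.5246, -0.3059, 0.2511]
eef_rot: [[-0.079, 0.997, 0.0], [0.997, 0.079, -0.0], [-0.0, 0.0, -1.0]]
wrist_force: [-0.2, -0.6, -2.4]
gripper_width: 0.0232
finger_force: 60.8
```

drive_tool(deltas=[1,-0.5,-0.0395,0,0,1,-0.6,-0.0474,0,0,1,-0.6,-0.0474,0,0,1,-0.6,-0.0474,0,0,1,-0.6,-0.0474,0,0,1,-0.6,-0.0474,0,0,1,-0.6,-0.0474,0,0,1,-0.5,-0.0395,0,0,1,-0.2,-0.0158,0,0,1,0,0,0,0])

```text
time_s: 30.92
eef_pos: [0.4769, -0.3097, 0.2511]
eef_rot: [[-0.079, 0.997, 0.0], [0.997, 0.079, -0.0], [-0.0, 0.0, -1.0]]
wrist_force: [-0.5, -1.0, -0.6]
gripper_width: 0.0232
finger_force: 60.8
```

Run:
```python
from h import *
c=cam('side');w=cam('wrist')
a=c['pixels'][130:290,310:510,::-1];b=w['pixels'][100:400,140:520,::-1]
cv2.imwrite('pics/s7c.png',np.hstack([cv2.resize(a,(400,320)),cv2.resize(b,(400,320))]))
V=cloud(w);d=V[...,:2]-[.547,-.304];z=V[...,2]
m=(abs(d).max(2)<.03)&(z>.012)&(z<.05)
r=cv2.minAreaRect(V[m][:,:2].astype(np.float32));print('cap',np.round(r[0],4),np.round(r[1],4),r[2],np.round(np.percentile(z[m],[5,50,95]),4))
```

```text
cap [ 0.5479 -0.3046] [0.0323 0.0319] 4.970827102661133 [0.0159 0.0265 0.0278]
```

View pics/s7c.png

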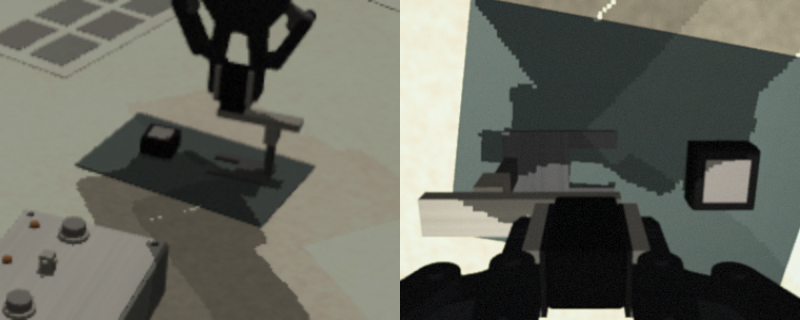

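drive_tool(deltas=[1,0,0,-0.05,0,1,0,0,-0.04,0,1,0,0,0,0], grip_force=30)

```text
time_s: 31.4
eef_pos: [0.477, -0.3096, 0.2502]
eef_rot: [[-0.079, 0.997, 0.0], [0.997, 0.079, -0.0], [-0.0, 0.0, -1.0]]
wrist_force: [0.8, 0.4, -1.8]
gripper_width: 0.0235
finger_force: 60.9
```

drive_tool(deltas=[1,0,0,-0.02,0,1,0,0,0,0])

```text
time_s: 31.65
eef_pos: [0.477, -0.3096, 0.2502]
eef_rot: [[-0.079, 0.997, 0.0], [0.997, 0.079, -0.0], [-0.0, 0.0, -1.0]]
wrist_force: [-0.3, 0.7, 1.6]
gripper_width: 0.0232
finger_force: 61.1
```

Fork is seated on the mat. Opening gently, then rising.

drive_tool(deltas=[0.68,0,0,0,0,0.66,0,0,0,0,0.62,0,0,0,0,0.56,0,0,0,0,0.48,0,0,0,0,0.4,0,0,0,0,0.4,0,0,0,0,0.4,0,0,0,0])

```text
time_s: 32.65
eef_pos: [0.4769, -0.3096, 0.25]
eef_rot: [[-0.079, 0.997, -0.0], [0.997, 0.079, 0.0], [0.0, -0.0, -1.0]]
wrist_force: [-0.0, 0.6, 0.2]
gripper_width: 0.0511
finger_force: 0.0
```

drive_tool(deltas=[0.4,0,0,0.5,0,0.4,0,0,1,0,0.4,0,0,1.5,0,0.4,0,0,2,0,0.4,0,0,3,0,0.4,0,0,3,0,0.4,0,0,3,0,0.4,0,0,3,0,0.4,0,0,0,0,0.4,0,0,0,0])

```text
time_s: 33.9
eef_pos: [0.4767, -0.3094, 0.4199]
eef_rot: [[-0.079, 0.997, -0.0], [0.997, 0.079, 0.0], [0.0, -0.0, -1.0]]
wrist_force: [0.0, -0.1, 0.1]
gripper_width: 0.0512
finger_force: 0.0
```

Run:
```python
from h import *
c=cam('side');w=cam('wrist')
cv2.imwrite('pics/s8c.png',np.hstack([cv2.resize(c['pixels'][130:290,310:510,::-1],(400,320)),cv2.resize(w['pixels'][...,::-1],(400,320))]))
s=arm.get_state();print(s['time_s'],s['eef_pos'],s['gripper_width'])
V=cloud(w);z=V[...,2]
for nm,c0,lo,hi in(('cap',[.547,-.304],.012,.05),('handle',[.477,-.31],.10,.13)):
    m=(abs(V[...,:2]-c0).max(2)<.03)&(z>lo)&(z<hi)
    r=cv2.minAreaRect(V[m][:,:2].astype(np.float32));print(nm,np.round(r[0],4),np.round(r[1],4),r[2],np.round(np.percentile(z[m],[5,50,95]),4))
```

```text
34.0 [ 0.47674087 -0.30948352  0.4192764 ] 0.051116588075580206
cap [ 0.5485 -0.305 ] [0.0326 0.0319] 4.669813632965088 [0.0184 0.0267 0.0282]
handle [ 0.4785 -0.3103] [0.0237 0.0201] 4.5879974365234375 [0.1049 0.1123 0.1136]
```

View pics/s8c.png

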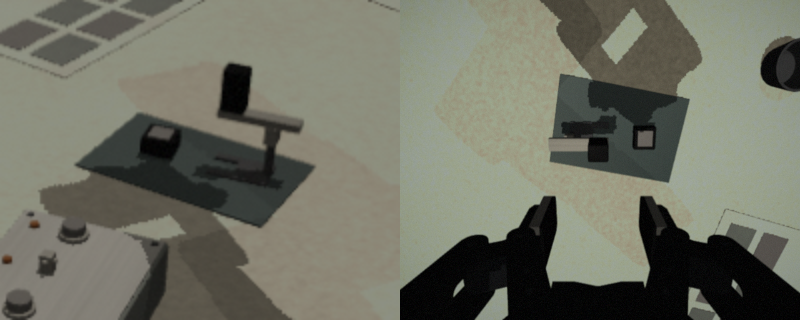

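The puller stands upright (side crop (235,90) down to its fork at (240,170)). The cap is upright on the mat at (160,140), well clear of it.

```bash
python3 -c "
from station import arm
print(arm.hand_in())"
```

```text
the job is handed in; nothing more can be done
None
```

The job is done and handed in at about 34 s: the cap came straight up off its shaft and stands upright on the mat, and the puller stands upright on its fork on the mat, about 70 mm from the cap centre to centre and clear of it.

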